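# Open the child-resistant solvent container and draw out its spout

### The arm

A 6-joint arm with a two-finger parallel gripper is mounted at the origin on a cart in front of the work surface, level with it; the furniture and walls round the work are solid. World frame = base frame: x ahead of the robot, y to its left, z up, the work surface at z = 0. Lengths are in m, angles in degrees, forces in N, time in s.
With the tool pointing down it reaches from about 0.25 to 0.725 m from the base axis. Payload 9.7 kg.
Tool frame: the origin (TCP) lies at the centre of the arm's flange, where the gripper is bolted on; the fingertips stand 173 mm ahead of it and the grasp point (between the pads) lies 155 mm ahead of it; z points along the fingers, y is the line along which they close (so a half turn about z gives the same grasp; the last joint's range is limited). The gripper opens to 85 mm and grips with 20 to 120 N. Pads are 22 mm wide; open, the fingers measure 114 mm over their backs; the gripper's body (76 mm by 85 mm) begins 54 mm behind the grasp point. The pads swing forward as they close: fully open they stand 13 mm farther back than shut.
Start: joints at [75.459, 4.979, 10.078, 95.1, 0, 90], TCP at [0.138, 0.532, 0.405] pointing down, gripper open.
Joint ranges: [-179.16, 179.16], [-48.56, 103.87], [-65.8, 70.77], [-126.05, 130.52], [-82.76, 87.17], [-180, 180]. Speed limits (degrees/s): [127.2, 127.2, 147.25, 180, 180, 180].

### API

Orientations are given as [roll, pitch, yaw] about the fixed x, y, z axes, in that order (R = Rz(yaw) Ry(pitch) Rx(roll)).
In Python, from workcell import monitor, camera, get_calibration, bot gives the robot as it stands.
- The arm moves only by the tool carry_out, never from a script. Its argument "targets" is text: rows parted by semicolons, each of 7 numbers parted by spaces: the shift along the tool's x, y, z in units of 0.04 m (1.0 is 0.04 m), then the turn, a rotation vector about the tool's x, y, z in units of 0.1 rad (1.0 is 0.1 rad), then the opening, from -1 (shut) to 1 (fully open), so that 0 is half open. A call has exactly 8 rows; each row shifts and turns the commanded pose from where the row before left it, along the tool's axes as they then stand; what a row does not reach is not made up. A row lasts 1/12 s, in which the tool goes at most 41.7 mm and 7.16 degrees, less where a joint would pass 70% of its speed; a pose out of reach is approached as far as the arm can. A call with a number of a shift or a turn outside -1 to 1 is refused whole. A call with a gripper value outside its range is refused whole. The fingers move at their own pace and stop on an object; "newtons" is the grip in N (left out, the last holds). Time passes only in rows, so rows that do not move let the fingers close, or fill a call up. It gives the time, the measured TCP pose, the force, the opening and the grip force at its end, in the units of the state.
- monitor.get_obs(): the state, without advancing time (a new reading comes with each control period).
- camera(name): name is "scene" or "top" or "wrist"; returns the picture (400x640x3 uint8, red, green, blue); there is no depth.
- get_calibration(name): a dict with "fx", "fy", "cx", "cy" (pixels), "view" (4x4, takes a point from world to camera coordinates). Camera axes: x right, y down, z forward; pixel columns grow to the right and rows downward; lengths in m; the calibration is good to about 2 mm. The wrist camera is an equidistant fisheye: a pixel r from the principal point sees the ray r / f radians off the axis. A picture is of the moment at which its call begins: read the wrist's pose just before it. get_calibration takes no time and is no camera call; for the wrist camera it gives the pose at the moment of the call.
- bot.job_done(): hands the job in; it is judged then, once.
The state is a dict: "time": time; "q": joint angles; "qd": joint speeds; "joint_efforts": joint torques, N m; "ee_pos": TCP position; "tcp_rot": TCP orientation; "wrist_force": force on the tool from outside, world axes, zero at the start; "torque": the same for the moment, N m; "opening": finger opening in m; "grasp_force": force on a finger pad.
Only numpy, scipy, OpenCV 4.12 (cv2) and the standard library are available. Lean on these libraries where they do the work, as an engineer would, in place of code of your own. Each camera call takes 0.05 s, during which the arm holds its last target. There are 200 camera calls.

### The job

Make the solvent container ready for pouring: press its child-resistant cap down and keep it pressed while turning it anticlockwise until it is free, lift it off and set it down (do not drop it) on the floor of the steel tray, upright with its grip on top. Then pull the spout in the container's neck straight up to its stop, and leave it there. Leave all the other things on the cart where they are.

Things in the scene. Friction and masses are not known exactly. Their poses are not given: they have to be found in the camera images.
- can: squat white plastic solvent container, 90 mm in diameter, in a round steel holder (disc 120 mm in diameter, 8 mm thick) fixed to the cart, on its left or right half. Origin: centre of the holder's underside; z up is the axis of container, neck, cap and spout. Shoulder ends 94 mm up, the neck (36 mm in diameter, bayonet flange 45 mm) 114 mm up.
- cap: the same cap; origin at the centre of its lower rim, z up, -x to its raised pointer rib, which points to one of two raised marks on the container's shoulder (shut, open). Pressed down about 5 mm, it clears its teeth and turns anticlockwise seen from above to open: 76 degrees (62 to 80 will do, solid stop at 81). Unpressed it is stopped after about 5 degrees; clockwise is always blocked.
- cap_mid (a point): centre, half-way up, of the black child-resistant cap on the container: 50 mm high, about 50 g, in two steps: a skirt 60 mm in diameter (lower 20 mm), above it a round ribbed grip 44 mm in diameter, 30 mm high (from 5 mm below this point to 25 mm above it). Top about 153 mm over the cart when shut. To free it from neck and spout lift it straight up by at least 40 mm.
- seal (a joint): sprung sealing ring in the neck that pushes the cap up: 0 with the cap shut and not pressed, negative as the cap is pressed down, +0.003 m with the cap off. About 10 N starts it down, 14 N gives -0.005 m, solid stop at -0.0065 m. The cap's teeth are cleared below about -0.004.
- spout (a joint): pull-out pouring spout in the middle of the neck, under the cap: 0 pushed in, 0.035 m pulled straight up to its stop. It has a light return spring, but its seal holds it where it is left; pulling takes about 5 to 6 N.
- spout_tip (a point): centre of the spout's top end: an upright grey tube 16 mm in diameter, whose upper 17 mm stand free above the sealing ring (35 mm in diameter) when the cap is off and the spout is in; the top is then 141 to 144 mm over the cart, and 176 mm when pulled out.
- tray_floor (a point): centre of the inner floor (3 mm above the cart) of a shallow steel instrument tray, 150 mm along its x, 130 mm along its y, walls 3 mm thick and about 19 mm high with a flat rim (162x141 mm overall), fixed to the cart; on the other side from the container.
- vial_mid: small white vial with a red screw lid, 46 mm wide, 73 mm high, near the back of the cart in the middle; origin at its underside; a bystander, to be left where it is.
- jar_left: white specimen jar with a red screw lid, 66 mm wide, 84 mm high, at the front left of the cart; origin at its underside; a bystander, to be left where it is.
- cup_right: white snap-lid specimen cup, 72 mm wide, 82 mm high, at the front right of the cart; origin at its underside; a bystander, to be left where it is.
- vial_front: small white vial with a red screw lid, 46 mm wide, 73 mm high, at the front of the cart; origin at its underside; a bystander, to be left where it is.
- cassette_1: flat tissue cassette, 28x40x7 mm, lying between the container and the tray; origin at its underside; a bystander, to be left where it is.
- cassette_2: flat tissue cassette, 28x40x7 mm, lying at the front of the cart; origin at its underside; a bystander, to be left where it is.
- marker: pen 11 mm thick, 136 mm long, lying at the front of the cart; origin at its underside; a bystander, to be left where it is.

How it is judged:
By the outcome, as a careful person would: the job done as asked, in the order asked, and still so for the second after the job is handed in, with the robot touching nothing.
It also fails if it takes over 64 s, if anything falls off the work surface, if the arm or the gripper's body presses on something with over 40 N, if the wrist force passes 120 N, or if a joint passes its speed limit or range.

## Working session

There is one attempt and no reset: what is moved stays moved. The work goes in short steps, Python scripts to look and compute and a tool call to move; the robot and the scene stay as the last step left them, time stands still between calls to the robot, and variables do not carry over. Pictures are saved under pics/ and viewed, at most 10 in all, crops included, and the job is handed in when it is done.

Besides the shell and the picture viewer there is one more tool, called after "Emit:" in YAML: its name, and indented under it one key for each argument. carry_out: Moves the arm, as the interface text tells. Shifts and turns lie within -1 to 1; 1 stands for 0.04 m of shift or 0.1 rad of turn. Its arguments: {"type":"object","properties":{"targets":{"type":"string"},"newtons":{"type":"number"}},"required":["targets"]}

```bash
mkdir -p pics; ls; python3 - <<'E'
from workcell import monitor,camera,get_calibration
import cv2,numpy as np
o=monitor.get_obs();print({k:np.round(v,3) for k,v in o.items()})
for n in("scene","top","wrist"):
    c=get_calibration(n);print(n,{k:np.round(v,4).tolist() for k,v in c.items()})
    np.save(f"pics/{n}_view.npy",c["view"])
    cv2.imwrite(f"pics/{n}0.png",camera(n)[:,:,::-1])
E
```

```text
pics
{'time': np.float64(0.0), 'q': array([75.459,  5.011, 10.033, 95.098, -0.   , 90.   ]), 'qd': array([ 0.094, -0.065,  0.029, -0.109, -0.001,  0.081]), 'joint_efforts': array([-1.0000e-03, -5.2040e+01,  4.6479e+01,  1.7000e-02, -0.0000e+00,
       -0.0000e+00]), 'ee_pos': array([0.138, 0.532, 0.404]), 'tcp_rot': array([-179.924,    0.   ,  165.46 ]), 'wrist_force': array([ 0.371,  0.46 , -1.209]), 'torque': array([-0.011,  0.03 , -0.047]), 'grasp_force': np.float64(0.0), 'opening': np.float64(0.085)}
scene {'fx': 371.7048, 'fy': 371.7048, 'cx': 315.197, 'cy': 198.2104, 'view': [[0.5623, -0.8269, 0.0035, -0.3105], [-0.4536, -0.312, -0.8348, 0.3446], [0.6914, 0.4678, -0.5505, 0.6475], [0.0, 0.0, 0.0, 1.0]]}
top {'fx': 497.9095, 'fy': 497.9095, 'cx': 318.6418, 'cy': 191.833, 'view': [[-0.018, -0.9998, 0.0021, -0.0128], [-0.9912, 0.0176, -0.1312, 0.5339], [0.1311, -0.0044, -0.9914, 1.3883], [0.0, 0.0, 0.0, 1.0]]}
wrist {'fx': 309.7069, 'fy': 309.7069, 'cx': 316.4626, 'cy': 200.7358, 'view': [[0.2503, 0.9682, -0.0012, -0.549], [0.9334, -0.241, 0.2659, -0.035], [0.2571, -0.0677, -0.964, 0.3776], [0.0, 0.0, 0.0, 1.0]]}
```

View pics/top0.png

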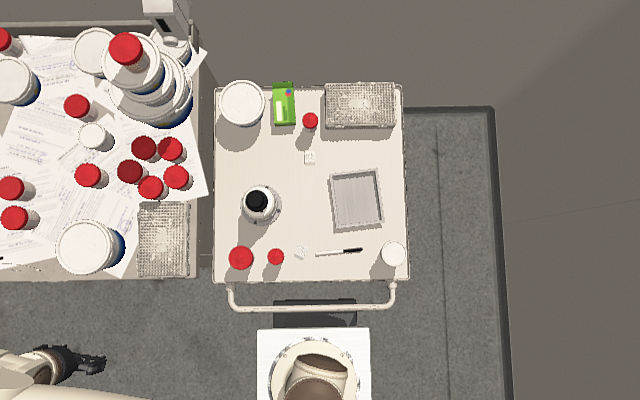

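View pics/scene0.png

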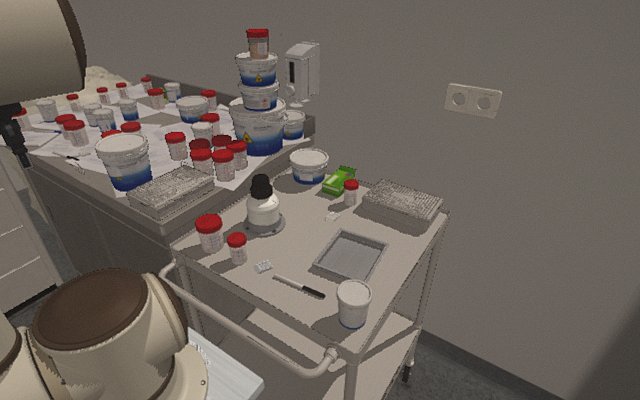

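```bash
cat > h.py <<'E'
import numpy as np,cv2
from workcell import get_calibration
def ray(n,u,v,c=None):
    c=c or get_calibration(n);V=np.array(c["view"]);R=V[:3,:3];o=-R.T@V[:3,3]
    x=(u-c["cx"])/c["fx"];y=(v-c["cy"])/c["fy"]
    if n=="wrist":
        r=np.hypot(x,y);d=np.array([np.sin(r)*x/max(r,1e-9),np.sin(r)*y/max(r,1e-9),np.cos(r)])
    else: d=np.array([x,y,1.])
    d=R.T@d;return o,d/np.linalg.norm(d)
def onz(n,u,v,z,c=None):
    o,d=ray(n,u,v,c);return o+d*(z-o[2])/d[2]
def tri(r1,r2):
    (a,d),(b,e)=r1,r2
    s,t=np.linalg.lstsq(np.c_[d,-e],b-a,rcond=None)[0]
    return (a+s*d+b+t*e)/2,np.linalg.norm(a+s*d-b-t*e)
E
python3 - <<'E'
from h import *
P={}
for n,(x0,y0,x1,y1) in {"top":(235,180,285,225),"scene":(235,165,290,215)}.items():
    im=cv2.imread(f"pics/{n}0.png");g=im[y0:y1,x0:x1].max(2)
    m=(g<70).astype(np.uint8)
    k,l,s,ce=cv2.connectedComponentsWithStats(m);i=1+s[1:,4].argmax()
    x,y,w,h,a=s[i];c=ce[i]+[x0,y0];print(n,(x+x0,y+y0,w,h,a),c)
    P[n]=ray(n,*c)
p,e=tri(P["top"],P["scene"]);print("cap",p,e)
im=cv2.imread("pics/top0.png")
# tray corners
g=im[160:240,320:395].astype(int);m=((g.max(2)<185)).astype(np.uint8)
k,l,s,ce=cv2.connectedComponentsWithStats(m);i=1+s[1:,4].argmax()
r=cv2.minAreaRect(np.argwhere(l==i)[:,::-1].astype(np.float32));b=cv2.boxPoints(r)+[320,160];print(r,b)
for q in b: print(onz("top",*q,0.02))
q=np.array(r[0])+[320,160];print("tray c",onz("top",*q,.02))
a=cv2.resize(im[150:270,220:400],None,fx=4.4,fy=4.4,interpolation=cv2.INTER_CUBIC)
cv2.imwrite("pics/crop1.png",a)
w=cv2.imread("pics/wrist0.png");cv2.imwrite("pics/wr0.png",w)
E
```

```text
top (np.int32(246), np.int32(190), np.int32(22), np.int32(22), np.int32(372)) [256.31451613 200.77688172]
scene (np.int32(250), np.int32(174), np.int32(23), np.int32(26), np.int32(451)) [260.5232816  186.70066519]
cap [0.50156273 0.14429241 0.12314541] 0.0022783435863359884
((33.73847198486328, 42.907691955566406), (55.56755828857422, 48.3735466003418), 82.87498474121094) [[326.29231882 178.33846283]
 [374.29232025 172.33846283]
 [381.18462372 227.47692108]
 [333.18462372 233.47692108]]
[ 0.57466005 -0.04528098  0.02      ]
[ 0.58984005 -0.18507327  0.02      ]
[ 0.42947948 -0.19958107  0.02      ]
[ 0.41480388 -0.06178505  0.02      ]
tray c [ 0.50160547 -0.12292449  0.02      ]
```

View pics/crop1.png

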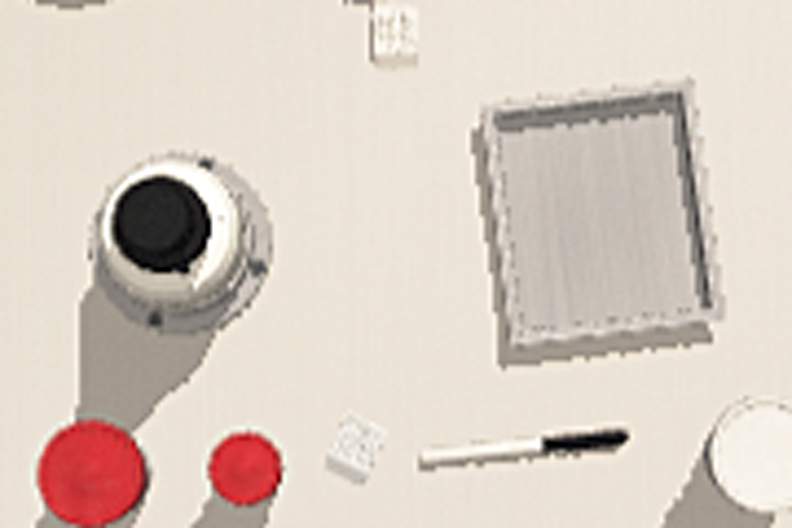

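View pics/wrist0.png

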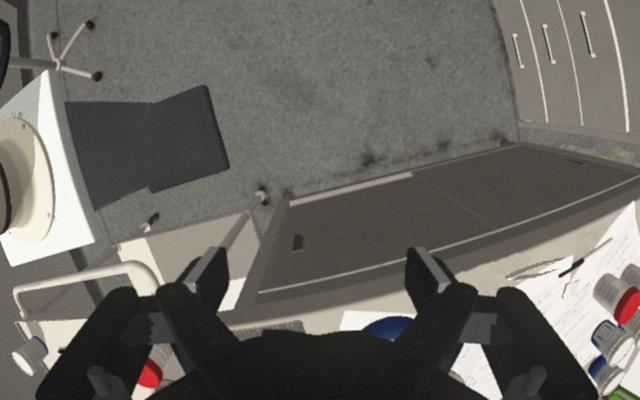

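```bash
cat > plan.py <<'E'
import sys,numpy as np
from scipy.spatial.transform import Rotation as Ro
from workcell import monitor
def plan(tp,yaw,n,g,lvl=True,p0=None):
    o=monitor.get_obs();p=np.array(o["ee_pos"] if p0 is None else p0);R0=Ro.from_euler("xyz",o["tcp_rot"],degrees=True)
    R1=Ro.from_euler("xyz",[180,0,yaw],degrees=True)
    rv=(R0.inv()*R1).as_rotvec();tp=np.array(tp)
    rows=[]
    for i in range(n):
        R=R0*Ro.from_rotvec(rv*i/n);s=R.inv().apply((tp-p)/n)/.04
        rows.append(" ".join(f"{v:.2f}" for v in [*s,*(rv/n/.1)])+f" {g}")
    for k in range(0,n,8): print("; ".join(rows[k:k+8]))
if __name__=="__main__":
    a=list(map(float,sys.argv[1:])); plan(a[:3],a[3],int(a[4]),a[5])
E
python3 plan.py .5015 .1443 .37 108 24 1
python3 - <<'E'
from h import *
for z in(.022,):
  Q=[]
  for x,y in [(485,105),(690,82),(722,315),(515,345)]:
    p=onz("top",220+x/4.4,150+y/4.4,z);Q.append(p);print(p)
  print("c",np.mean(Q,0))
Q=[onz("top",220+x/4.4,150+y/4.4,.003) for x,y in [(497,130),(685,112),(706,312),(522,330)]];print(np.mean(Q,0))
E
```

```text
-0.47 -0.30 0.04 -0.00 0.00 0.42 1.0; -0.48 -0.28 0.04 -0.00 0.00 0.42 1.0; -0.49 -0.26 0.04 -0.00 0.00 0.42 1.0; -0.50 -0.24 0.04 -0.00 0.00 0.42 1.0; -0.51 -0.21 0.04 -0.00 0.00 0.42 1.0; -0.52 -0.19 0.04 -0.00 0.00 0.42 1.0; -0.53 -0.17 0.04 -0.00 0.00 0.42 1.0; -0.53 -0.15 0.04 -0.00 0.00 0.42 1.0
-0.54 -0.13 0.04 -0.00 0.00 0.42 1.0; -0.54 -0.10 0.04 -0.00 0.00 0.42 1.0; -0.55 -0.08 0.04 -0.00 0.00 0.42 1.0; -0.55 -0.06 0.04 -0.00 0.00 0.42 1.0; -0.55 -0.03 0.04 -0.00 0.00 0.42 1.0; -0.55 -0.01 0.04 -0.00 0.00 0.42 1.0; -0.55 0.01 0.04 -0.00 0.00 0.42 1.0; -0.55 0.03 0.04 -0.00 0.00 0.42 1.0
-0.55 0.06 0.04 -0.00 0.00 0.42 1.0; -0.55 0.08 0.04 -0.00 0.00 0.42 1.0; -0.54 0.10 0.04 -0.00 0.00 0.42 1.0; -0.54 0.13 0.04 -0.00 0.00 0.42 1.0; -0.53 0.15 0.04 -0.00 0.00 0.42 1.0; -0.53 0.17 0.04 -0.00 0.00 0.42 1.0; -0.52 0.19 0.04 -0.00 0.00 0.42 1.0; -0.51 0.21 0.04 -0.00 0.00 0.42 1.0
[ 0.58727171 -0.05691102  0.022     ]
[ 0.60026713 -0.1925284   0.022     ]
[ 0.44605038 -0.20822795  0.022     ]
[ 0.42895805 -0.07306948  0.022     ]
c [ 0.51563682 -0.13268421  0.022     ]
[ 0.51155254 -0.13373528  0.003     ]
```

Emit:
carry_out:
  targets: "-0.47 -0.30 0.04 0 0 0.42 1; -0.48 -0.28 0.04 0 0 0.42 1; -0.49 -0.26 0.04 0 0 0.42 1; -0.50 -0.24 0.04 0 0 0.42 1; -0.51 -0.21 0.04 0 0 0.42 1; -0.52 -0.19 0.04 0 0 0.42 1; -0.53 -0.17 0.04 0 0 0.42 1; -0.53 -0.15 0.04 0 0 0.42 1"

```text
time: 0.82
ee_pos: [0.2596, 0.4017, 0.3916]
tcp_rot: [-180.0, 0.0, 146.1]
wrist_force: [0.6, -0.6, 0.1]
opening: 0.0856
grasp_force: 0.0
```

Emit:
carry_out:
  targets: "-0.54 -0.13 0.04 0 0 0.42 1; -0.54 -0.10 0.04 0 0 0.42 1; -0.55 -0.08 0.04 0 0 0.42 1; -0.55 -0.06 0.04 0 0 0.42 1; -0.55 -0.03 0.04 0 0 0.42 1; -0.55 -0.01 0.04 0 0 0.42 1; -0.55 0.01 0.04 0 0 0.42 1; -0.55 0.03 0.04 0 0 0.42 1"

```text
time: 1.48
ee_pos: [0.38, 0.2724, 0.3788]
tcp_rot: [-180.0, -0.0, 126.8]
wrist_force: [0.5, 0.5, -0.0]
opening: 0.0855
grasp_force: 0.0
```

Emit:
carry_out:
  targets: "-0.55 0.06 0.04 0 0 0.42 1; -0.55 0.08 0.04 0 0 0.42 1; -0.54 0.10 0.04 0 0 0.42 1; -0.54 0.13 0.04 0 0 0.42 1; -0.53 0.15 0.04 0 0 0.42 1; -0.53 0.17 0.04 0 0 0.42 1; -0.52 0.19 0.04 0 0 0.42 1; -0.51 0.21 0.04 0 0 0.42 1"

```text
time: 2.15
ee_pos: [0.5005, 0.1426, 0.366]
tcp_rot: [-180.0, 0.0, 107.6]
wrist_force: [-0.2, 0.6, 0.1]
opening: 0.0853
grasp_force: 0.0
```

```bash
python3 - <<'E'
from h import *
from workcell import monitor,camera
import pickle
for i in range(4): camera("top")
o=monitor.get_obs();print(o["ee_pos"],o["tcp_rot"],o["time"],o["q"])
c=get_calibration("wrist");im=camera("wrist")[:,:,::-1];cv2.imwrite("pics/wrist1.png",im);pickle.dump(c,open("pics/c1.pkl","wb"))
# predicted pixel of the cap top
V=c["view"];p=V[:3,:3]@[.5015,.1443,.153]+V[:3,3];th=np.arctan2(np.hypot(*p[:2]),p[2]);d=p[:2]/np.hypot(*p[:2])*th*c["fx"]
print(d+[c["cx"],c["cy"]])
E
```

```text
[0.49989431 0.14329026 0.3658883 ] [-1.79942779e+02 -1.22376150e-02  1.07672117e+02] 2.35 [1.59922137e+01 2.59396320e-01 8.77268120e-01 9.06754268e+01
 1.05548839e-02 8.83200849e+01]
[320.01160708 225.82200339]
```

View pics/wrist1.png

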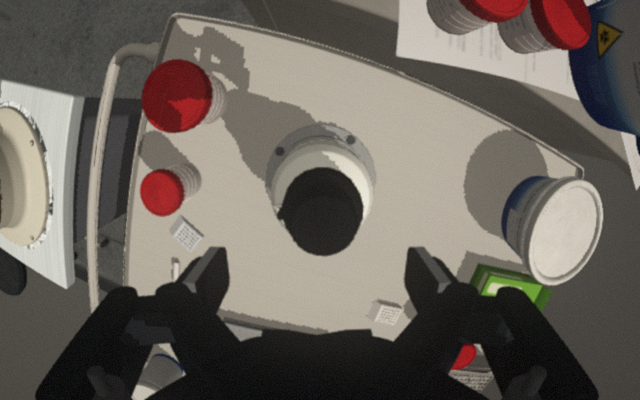

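```bash
python3 - <<'E'
from h import *
import pickle
c=pickle.load(open("pics/c1.pkl","rb"));im=cv2.imread("pics/wrist1.png")
g=im[150:270,260:390].max(2);m=(g<60).astype(np.uint8)
k,l,s,ce=cv2.connectedComponentsWithStats(m);i=1+s[1:,4].argmax();print(s[i])
ct=max(cv2.findContours((l==i).astype(np.uint8),0,1)[0],key=len)[:,0]+[260,150]
q=ct[ct[:,1]>222].astype(float)
P=np.array([onz("wrist",u,v,.153,c)[:2] for u,v in q])
A=np.c_[2*P,np.ones(len(P))];x=np.linalg.lstsq(A,(P**2).sum(1),rcond=None)[0]
print(x[:2],"r",np.sqrt(x[2]+x[0]**2+x[1]**2))
# skirt: far side of the contour, lower rim? use widest upper part
q=ct[ct[:,1]<190].astype(float)
for z in (.103,.123):
  P=np.array([onz("wrist",u,v,z,c)[:2] for u,v in q])
  A=np.c_[2*P,np.ones(len(P))];x=np.linalg.lstsq(A,(P**2).sum(1),rcond=None)[0]
  print(z,x[:2],"r",np.sqrt(x[2]+x[0]**2+x[1]**2))
a=cv2.resize(im[150:270,250:400],None,fx=5,fy=5,interpolation=cv2.INTER_CUBIC)
cv2.imwrite("pics/crop2.png",np.clip(a.astype(float)*2.5,0,255))
E
```

```text
[  18   18   84   87 5398]
[0.50215091 0.14724808] r 0.021804022780868355
0.103 [0.50325251 0.14448773] r 0.028522877496766432
0.123 [0.50119157 0.1498676 ] r 0.026058261050619386[ WARN:0@0.692] global loadsave.cpp:1063 imwrite_ Unsupported depth image for selected encoder is fallbacked to CV_8U.
```

View pics/crop2.png

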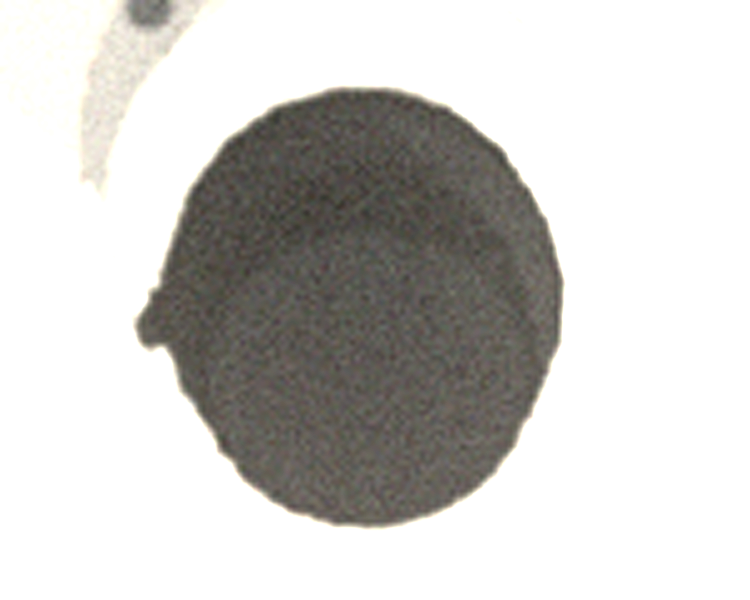

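Emit:
carry_out:
  targets: "0.05 0.07 0.25 0 0 0 1; 0 0 0.25 0 0 0 1; 0 0 0.25 0 0 0 1; 0 0 0.25 0 0 0 1; 0 0 0.25 0 0 0 1; 0 0 0.25 0 0 0 1; 0 0 0.22 0 0 0 1; 0 0 0 0 0 0 1"

```text
time: 3.07
ee_pos: [0.5015, 0.1462, 0.2952]
tcp_rot: [-179.8, -0.0, 107.7]
wrist_force: [-0.1, -0.3, -0.3]
opening: 0.0856
grasp_force: 0.0
```

Emit:
carry_out:
  targets: "0 0 0 0 0 0 -0.2; 0 0 0 0 0 0 -0.4; 0 0 0 0 0 0 -0.4; 0 0 0 0 0 0 -0.4; 0 0 0 0 0 0 -0.4; 0 0 0 0 0 0 -0.4; 0 0 0 0 0 0 -0.4; 0 0 0 0 0 0 -0.4"
  newtons: 30

```text
time: 3.73
ee_pos: [0.5021, 0.1464, 0.2984]
tcp_rot: [179.9, 0.0, 107.7]
wrist_force: [0.6, -0.0, 5.9]
opening: 0.0432
grasp_force: 31.6
```

Emit:
carry_out:
  targets: "0 0 0 0 0 0 -1; 0 0 0 0 0 0 -1; 0 0 0.025 0 0 0 -1; 0 0 0.025 0 0 0 -1; 0 0 0.025 0 0 0 -1; 0 0 0 0 0 0 -1; 0 0 0 0 0 0 -1; 0 0 0 0 0 0 -1"
  newtons: 70

```text
time: 4.4
ee_pos: [0.5021, 0.1464, 0.2961]
tcp_rot: [179.9, 0.0, 107.7]
wrist_force: [-0.8, -1.3, 11.4]
opening: 0.0427
grasp_force: 70.1
```

Emit:
carry_out:
  targets: "0 0 0.025 0 0 0 -1; 0 0 0.025 0 0 0 -1; 0 0 0.025 0 0 0 -1; 0 0 0.02 0 0 0 -1; 0 0 0 0 0 0 -1; 0 0 0 0 0 0 -1; 0 0 0 0 0 0 -1; 0 0 0 0 0 0 -1"

```text
time: 5.07
ee_pos: [0.502, 0.1463, 0.2927]
tcp_rot: [179.8, 0.0, 107.7]
wrist_force: [-2.0, -1.0, 13.2]
opening: 0.0425
grasp_force: 70.7
```

Emit:
carry_out:
  targets: "0 0 0.025 0 0 0 -1; 0 0 0.01 0 0 0 -1; 0 0 0 0 0 0 -1; 0 0 0 0 0 0 -1; 0 0 0 0 0 0 -1; 0 0 0 0 0 0 -1; 0 0 0 0 0 0 -1; 0 0 0 0 0 0 -1"

```text
time: 5.73
ee_pos: [0.5019, 0.1463, 0.292]
tcp_rot: [179.8, 0.0, 107.7]
wrist_force: [-5.4, -1.2, 18.7]
opening: 0.0426
grasp_force: 71.3
```

Emit:
carry_out:
  targets: "0 0 0 0 0 -0.5 -1; 0 0 0 0 0 -0.5 -1; 0 0 0 0 0 -0.5 -1; 0 0 0 0 0 -0.5 -1; 0 0 0 0 0 -0.5 -1; 0 0 0 0 0 -0.5 -1; 0 0 0 0 0 0 -1; 0 0 0 0 0 0 -1"

```text
time: 6.4
ee_pos: [0.5023, 0.1465, 0.2921]
tcp_rot: [179.8, 0.1, 124.9]
wrist_force: [-1.8, -0.8, 17.7]
opening: 0.0423
grasp_force: 71.0
```

```bash
python3 - <<'E'
from workcell import monitor
o=monitor.get_obs();print(o["ee_pos"],o["tcp_rot"],o["wrist_force"],o["torque"],o["q"][5])
E
```

```text
[0.50226045 0.1465101  0.29206629] [1.79752558e+02 7.11442940e-02 1.24922440e+02] [-1.76138955 -0.80757591 17.66492355] [-0.09322527  0.49520296  0.11317046] 71.33696154108267
```

Emit:
carry_out:
  targets: "0 0 0 0 0 -0.6 -1; 0 0 0 0 0 -0.6 -1; 0 0 0 0 0 -0.6 -1; 0 0 0 0 0 -0.6 -1; 0 0 0 0 0 -0.6 -1; 0 0 0 0 0 -0.6 -1; 0 0 0 0 0 -0.6 -1; 0 0 0 0 0 -0.6 -1"

```text
time: 7.07
ee_pos: [0.5023, 0.1465, 0.292]
tcp_rot: [179.8, 0.2, 152.6]
wrist_force: [-2.1, -0.5, 18.1]
opening: 0.0426
grasp_force: 71.0
```

Emit:
carry_out:
  targets: "0 0 0 0 0 -0.6 -1; 0 0 0 0 0 -0.6 -1; 0 0 0 0 0 -0.6 -1; 0 0 0 0 0 -0.6 -1; 0 0 0 0 0 -0.6 -1; 0 0 0 0 0 -0.6 -1; 0 0 0 0 0 0 -1; 0 0 0 0 0 0 -1"

```text
time: 7.73
ee_pos: [0.5021, 0.1464, 0.292]
tcp_rot: [179.9, 0.2, 173.1]
wrist_force: [-3.3, -1.3, 18.5]
opening: 0.042
grasp_force: 71.0
```

```bash
python3 - <<'E'
from workcell import monitor
o=monitor.get_obs();print(o["ee_pos"],o["tcp_rot"],o["wrist_force"],o["torque"],o["q"][5])
E
```

```text
[0.50212131 0.14635577 0.29203352] [179.91879711   0.21022431 173.05104997] [-3.34462421 -1.31177631 18.54069577] [-0.34595924  0.66028969  0.08658141] 23.200610262442538
```

Emit:
carry_out:
  targets: "0 0 0 0 0 -0.5 -1; 0 0 0 0 0 -0.5 -1; 0 0 0 0 0 -0.5 -1; 0 0 0 0 0 -0.2 -1; 0 0 0 0 0 0 -1; 0 0 0 0 0 0 -1; 0 0 0 0 0 0 -1; 0 0 0 0 0 0 -1"

```text
time: 8.4
ee_pos: [0.502, 0.1462, 0.292]
tcp_rot: [180.0, 0.2, -177.2]
wrist_force: [-4.0, -1.9, 18.6]
opening: 0.0423
grasp_force: 71.1
```

Emit:
carry_out:
  targets: "0 0 -0.05 0 0 0 -1; 0 0 -0.05 0 0 0 -1; 0 0 -0.05 0 0 0 -1; 0 0 -0.05 0 0 0 -1; 0 0 -0.05 0 0 0 -1; 0 0 -0.05 0 0 0 -1; 0 0 0 0 0 0 -1; 0 0 0 0 0 0 -1"

```text
time: 9.07
ee_pos: [0.5019, 0.1463, 0.3015]
tcp_rot: [-180.0, 0.0, -177.2]
wrist_force: [0.3, -0.7, 6.2]
opening: 0.0424
grasp_force: 71.5
```

Emit:
carry_out:
  targets: "0 0 -0.1 0 0 0 -1; 0 0 -0.1 0 0 0 -1; 0 0 -0.2 0 0 0 -1; 0 0 -0.2 0 0 0 -1; 0 0 -0.2 0 0 0 -1; 0 0 -0.2 0 0 0 -1; 0 0 -0.2 0 0 0 -1; 0 0 -0.2 0 0 0 -1"

```text
time: 9.73
ee_pos: [0.5019, 0.1463, 0.3583]
tcp_rot: [180.0, 0.0, -177.2]
wrist_force: [-0.0, -0.6, -0.4]
opening: 0.0428
grasp_force: 71.0
```

Emit:
carry_out:
  targets: "0 0 -0.2 0 0 0 -1; 0 0 -0.2 0 0 0 -1; 0 0 -0.2 0 0 0 -1; 0 0 -0.2 0 0 0 -1; 0 0 0 0 0 0 -1; 0 0 0 0 0 0 -1; 0 0 0 0 0 0 -1; 0 0 0 0 0 0 -1"

```text
time: 10.4
ee_pos: [0.5019, 0.1463, 0.3887]
tcp_rot: [-180.0, -0.1, -177.2]
wrist_force: [0.4, 0.4, -0.8]
opening: 0.0423
grasp_force: 71.0
```

```bash
python3 - <<'E'
from workcell import monitor,camera
import cv2,numpy as np
o=monitor.get_obs();print(o["ee_pos"],o["tcp_rot"],o["wrist_force"],o["q"])
a=camera("scene")[100:250,180:430,::-1];b=camera("wrist")[:,:,::-1]
cv2.imwrite("pics/sc2.png",np.vstack([cv2.resize(a,(500,300)),cv2.resize(b,(480,300))[:, :480] if 0 else cv2.copyMakeBorder(cv2.resize(b,(480,300)),0,0,0,20,0)]))
E
python3 plan.py .514 -.133 .36 180 16 -1
```

```text
[0.50186091 0.14631578 0.3887015 ] [-1.79988905e+02 -5.03133985e-02 -1.77239973e+02] [ 0.41142977  0.4250587  -0.75267949] [1.62536554e+01 9.48361768e-01 4.09895415e+00 9.32021058e+01
 9.51330422e-04 1.34936233e+01]
0.00 -0.44 0.05 -0.00 -0.00 0.03 -1.0; 0.00 -0.44 0.05 -0.00 -0.00 0.03 -1.0; -0.00 -0.44 0.05 -0.00 -0.00 0.03 -1.0; -0.00 -0.44 0.05 -0.00 -0.00 0.03 -1.0; -0.00 -0.44 0.05 -0.00 -0.00 0.03 -1.0; -0.00 -0.44 0.05 -0.00 -0.00 0.03 -1.0; -0.01 -0.44 0.05 -0.00 -0.00 0.03 -1.0; -0.01 -0.44 0.05 -0.00 -0.00 0.03 -1.0
-0.01 -0.44 0.05 -0.00 -0.00 0.03 -1.0; -0.01 -0.44 0.05 -0.00 -0.00 0.03 -1.0; -0.01 -0.44 0.05 -0.00 -0.00 0.03 -1.0; -0.01 -0.44 0.05 -0.00 -0.00 0.03 -1.0; -0.01 -0.44 0.05 -0.00 -0.00 0.03 -1.0; -0.02 -0.44 0.05 -0.00 -0.00 0.03 -1.0; -0.02 -0.44 0.05 -0.00 -0.00 0.03 -1.0; -0.02 -0.44 0.05 -0.00 -0.00 0.03 -1.0
```

View pics/sc2.png

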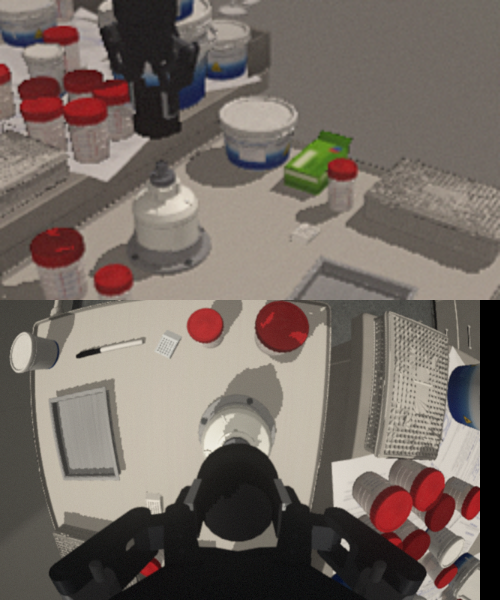

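Emit:
carry_out:
  targets: "0 -0.44 0 0 0 0.03 -1; 0 -0.44 0 0 0 0.03 -1; 0 -0.44 0 0 0 0.03 -1; 0 -0.44 0 0 0 0.03 -1; 0 -0.44 0.1 0 0 0.03 -1; 0 -0.44 0.1 0 0 0.03 -1; 0 -0.44 0.1 0 0 0.03 -1; 0 -0.44 0.1 0 0 0.03 -1"

```text
time: 11.17
ee_pos: [0.5071, 0.0048, 0.3729]
tcp_rot: [-180.0, -0.0, -178.6]
wrist_force: [0.2, 0.7, -0.1]
opening: 0.0425
grasp_force: 71.0
```

Emit:
carry_out:
  targets: "-0.02 -0.44 0.1 0 0 0.03 -1; -0.02 -0.44 0.1 0 0 0.03 -1; -0.02 -0.44 0.1 0 0 0.03 -1; -0.02 -0.44 0.2 0 0 0.03 -1; -0.02 -0.44 0.2 0 0 0.03 -1; -0.02 -0.44 0.2 0 0 0.03 -1; -0.02 -0.44 0.2 0 0 0.03 -1; -0.02 -0.44 0.2 0 0 0.03 -1"

```text
time: 11.83
ee_pos: [0.5154, -0.1359, 0.3206]
tcp_rot: [180.0, -0.0, -180.0]
wrist_force: [0.6, 0.7, -0.3]
opening: 0.0428
grasp_force: 71.0
```

```bash
python3 - <<'E'
from workcell import monitor,camera
camera("top");camera("top")
o=monitor.get_obs();print(o["ee_pos"],o["tcp_rot"],o["wrist_force"],o["time"])
E
python3 plan.py .513 -.133 .205 180 16 -1
```

```text
[ 0.51518474 -0.13679402  0.31943885] [ 1.79987428e+02 -1.49076456e-01  1.79880433e+02] [-0.48518873  0.25785347 -1.34674164] 11.9333
0.00 0.01 0.18 0.00 -0.00 -0.00 -1.0; 0.00 0.01 0.18 0.00 -0.00 -0.00 -1.0; 0.00 0.01 0.18 0.00 -0.00 -0.00 -1.0; 0.00 0.01 0.18 0.00 -0.00 -0.00 -1.0; 0.00 0.01 0.18 0.00 -0.00 -0.00 -1.0; 0.00 0.01 0.18 0.00 -0.00 -0.00 -1.0; 0.00 0.01 0.18 0.00 -0.00 -0.00 -1.0; 0.00 0.01 0.18 0.00 -0.00 -0.00 -1.0
0.00 0.01 0.18 0.00 -0.00 -0.00 -1.0; 0.00 0.01 0.18 0.00 -0.00 -0.00 -1.0; 0.00 0.01 0.18 0.00 -0.00 -0.00 -1.0; 0.00 0.01 0.18 0.00 -0.00 -0.00 -1.0; 0.00 0.01 0.18 0.00 -0.00 -0.00 -1.0; 0.00 0.01 0.18 0.00 -0.00 -0.00 -1.0; 0.00 0.01 0.18 0.00 -0.00 -0.00 -1.0; 0.00 0.01 0.18 0.00 -0.00 -0.00 -1.0
```

Emit:
carry_out:
  targets: "0.02 0.02 0.35 0 0 0 -1; 0.02 0.02 0.4 0 0 0 -1; 0 0.02 0.4 0 0 0 -1; 0 0.02 0.4 0 0 0 -1; 0 0 0.4 0 0 0 -1; 0 0 0.4 0 0 0 -1; 0 0 0.3 0 0 0 -1; 0 0 0.15 0 0 0 -1"

```text
time: 12.6
ee_pos: [0.5135, -0.1313, 0.2077]
tcp_rot: [180.0, -0.1, -180.0]
wrist_force: [0.2, 0.1, -1.0]
opening: 0.0425
grasp_force: 71.0
```

Emit:
carry_out:
  targets: "0 0 0.03 0 0 0 -1; 0 0 0.03 0 0 0 -1; 0 0 0.02 0 0 0 -1; 0 0 0 0 0 0 -1; 0 0 0 0 0 0 -1; 0 0 0 0 0 0 -1; 0 0 0 0 0 0 -1; 0 0 0 0 0 0 -1"

```text
time: 13.27
ee_pos: [0.514, -0.1319, 0.2063]
tcp_rot: [-180.0, 0.0, -180.0]
wrist_force: [0.5, -0.8, -0.0]
opening: 0.0427
grasp_force: 71.0
```

Emit:
carry_out:
  targets: "0 0 0.03 0 0 0 -1; 0 0 0.03 0 0 0 -1; 0 0 0.03 0 0 0 -1; 0 0 0.03 0 0 0 -1; 0 0 0 0 0 0 -1; 0 0 0 0 0 0 -1; 0 0 0 0 0 0 -1; 0 0 0 0 0 0 -1"

```text
time: 13.93
ee_pos: [0.514, -0.1319, 0.2013]
tcp_rot: [-180.0, 0.0, -180.0]
wrist_force: [-1.0, -0.4, -0.2]
opening: 0.0423
grasp_force: 71.0
```

Emit:
carry_out:
  targets: "0 0 0.03 0 0 0 -1; 0 0 0.03 0 0 0 -1; 0 0 0 0 0 0 -1; 0 0 0 0 0 0 -1; 0 0 0 0 0 0 -1; 0 0 0 0 0 0 -1; 0 0 0 0 0 0 -1; 0 0 0 0 0 0 -1"

```text
time: 14.6
ee_pos: [0.5139, -0.1319, 0.1989]
tcp_rot: [-180.0, 0.0, -180.0]
wrist_force: [-0.2, 0.5, 0.5]
opening: 0.0424
grasp_force: 71.0
```

Emit:
carry_out:
  targets: "0 0 0.03 0 0 0 -1; 0 0 0 0 0 0 -1; 0 0 0 0 0 0 -1; 0 0 0 0 0 0 -1; 0 0 0.02 0 0 0 -1; 0 0 0 0 0 0 -1; 0 0 0 0 0 0 -1; 0 0 0 0 0 0 -1"

```text
time: 15.27
ee_pos: [0.514, -0.1319, 0.1981]
tcp_rot: [-180.0, 0.1, -180.0]
wrist_force: [-5.4, 0.9, 12.1]
opening: 0.0425
grasp_force: 72.4
```

Emit:
carry_out:
  targets: "0 0 -0.015 0 0 0 -1; 0 0 0 0 0 0 -1; 0 0 0 0 0 0 0.1; 0 0 0 0 0 0 0.2; 0 0 0 0 0 0 0.3; 0 0 0 0 0 0 0.4; 0 0 0 0 0 0 0.4; 0 0 0 0 0 0 0.4"

```text
time: 15.93
ee_pos: [0.5139, -0.1319, 0.1974]
tcp_rot: [180.0, -0.0, -180.0]
wrist_force: [-0.0, 0.5, 0.2]
opening: 0.0598
grasp_force: 0.0
```

Emit:
carry_out:
  targets: "0 0 -0.1 0 0 0 0.4; 0 0 -0.2 0 0 0 0.4; 0 0 -0.3 0 0 0 0.4; 0 0 -0.5 0 0 0 0.4; 0 0 -0.6 0 0 0 0.4; 0 0 -0.7 0 0 0 0.4; 0 0 -0.7 0 0 0 0; 0 0 -0.7 0 0 0 0"

```text
time: 16.6
ee_pos: [0.5136, -0.1318, 0.3523]
tcp_rot: [-180.0, 0.1, -180.0]
wrist_force: [1.0, -0.3, -0.7]
opening: 0.0428
grasp_force: 0.0
```

```bash
python3 - <<'E'
from workcell import monitor,camera
import cv2,numpy as np
camera("top");camera("top")
o=monitor.get_obs();print(o["ee_pos"],o["tcp_rot"],o["wrist_force"],o["time"])
b=camera("wrist")[:,:,::-1];a=camera("scene")[150:310,200:420,::-1]
cv2.imwrite("pics/p3.png",np.vstack([cv2.resize(a,(440,320)),cv2.resize(b,(440,275))]))
E
python3 plan.py .502 .1463 .37 180 16 0
```

```text
[ 0.51430454 -0.13198583  0.35585284] [-179.87759714    0.46998525 -179.98771033] [-0.65260347 -0.37998506  0.58597271] 16.7
0.02 0.43 -0.03 -0.00 0.00 0.00 0.0; 0.02 0.43 -0.03 -0.00 0.00 0.00 0.0; 0.02 0.43 -0.03 -0.00 0.00 0.00 0.0; 0.02 0.43 -0.03 -0.00 0.00 0.00 0.0; 0.02 0.43 -0.03 -0.00 0.00 0.00 0.0; 0.02 0.43 -0.03 -0.00 0.00 0.00 0.0; 0.02 0.43 -0.03 -0.00 0.00 0.00 0.0; 0.02 0.43 -0.03 -0.00 0.00 0.00 0.0
0.02 0.43 -0.03 -0.00 0.00 0.00 0.0; 0.02 0.43 -0.03 -0.00 0.00 0.00 0.0; 0.02 0.43 -0.03 -0.00 0.00 0.00 0.0; 0.02 0.43 -0.03 -0.00 0.00 0.00 0.0; 0.02 0.43 -0.03 -0.00 0.00 0.00 0.0; 0.02 0.43 -0.03 -0.00 0.00 0.00 0.0; 0.02 0.43 -0.03 -0.00 0.00 0.00 0.0; 0.02 0.43 -0.03 -0.00 0.00 0.00 0.0
```

View pics/p3.png

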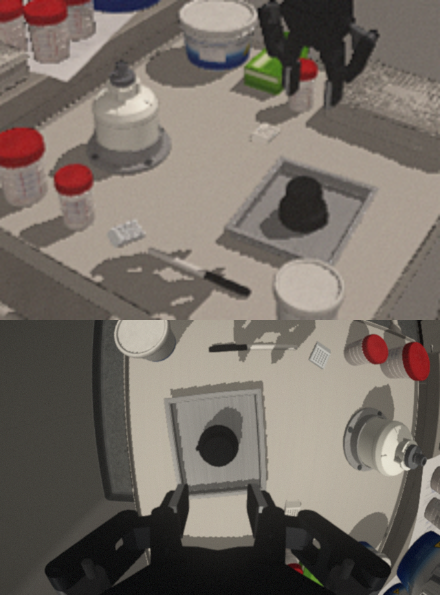

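Emit:
carry_out:
  targets: "0.02 0.43 -0.04 0 0 0 0; 0.02 0.43 -0.04 0 0 0 0; 0.02 0.43 -0.04 0 0 0 0; 0.02 0.43 -0.04 0 0 0 0; 0.02 0.43 -0.03 0 0 0 0; 0.02 0.43 -0.03 0 0 0 0; 0.02 0.43 -0.03 0 0 0 0; 0.02 0.43 -0.03 0 0 0 0"

```text
time: 17.47
ee_pos: [0.5071, 0.0065, 0.3597]
tcp_rot: [180.0, -0.1, -180.0]
wrist_force: [-0.4, 0.2, -0.2]
opening: 0.0427
grasp_force: 0.0
```

Emit:
carry_out:
  targets: "0.02 0.43 0 0 0 0 0; 0.02 0.43 0 0 0 0 0; 0.02 0.43 0 0 0 0 0; 0.02 0.43 0 0 0 0 0; 0.02 0.43 0 0 0 0 0; 0.02 0.43 0 0 0 0 0; 0.02 0.43 0 0 0 0 0; 0.02 0.43 0 0 0 0 0"

```text
time: 18.13
ee_pos: [0.5007, 0.1441, 0.3596]
tcp_rot: [-180.0, -0.1, -180.0]
wrist_force: [0.1, -0.2, -0.2]
opening: 0.0424
grasp_force: 0.0
```

```bash
python3 - <<'E'
from h import *
from workcell import monitor,camera
import pickle
camera("top");camera("top");camera("top")
o=monitor.get_obs();print(o["ee_pos"],o["tcp_rot"],o["time"])
c=get_calibration("wrist");im=camera("wrist")[:,:,::-1];cv2.imwrite("pics/wrist4.png",im);pickle.dump(c,open("pics/c4.pkl","wb"))
V=c["view"];p=V[:3,:3]@[.502,.1463,.1425]+V[:3,3];th=np.arctan2(np.hypot(*p[:2]),p[2]);d=p[:2]/np.hypot(*p[:2])*th*c["fx"]
u=(d+[c["cx"],c["cy"]]).round().astype(int);print(u)
x0,y0=u-[60,60];k=im[y0:y0+120,x0:x0+120].copy()
k=cv2.resize(k,None,fx=4,fy=4,interpolation=cv2.INTER_CUBIC);cv2.drawMarker(k,(240,240),(0,0,255),0,12,1);cv2.imwrite("pics/p4.png",k)
E
python3 plan.py .502 .1463 .301 180 8 0
```

```text
[0.50078713 0.14403487 0.35968103] [-1.79967163e+02 -9.84433818e-02 -1.79879901e+02] 18.2833
[321 227]
-0.00 0.01 0.18 -0.00 -0.00 0.00 0.0; -0.00 0.01 0.18 -0.00 -0.00 0.00 0.0; -0.00 0.01 0.18 -0.00 -0.00 0.00 0.0; -0.00 0.01 0.18 -0.00 -0.00 0.00 0.0; -0.00 0.01 0.18 -0.00 -0.00 0.00 0.0; -0.00 0.01 0.18 -0.00 -0.00 0.00 0.0; -0.00 0.01 0.18 -0.00 -0.00 0.00 0.0; -0.00 0.01 0.18 -0.00 -0.00 0.00 0.0
```

View pics/p4.png

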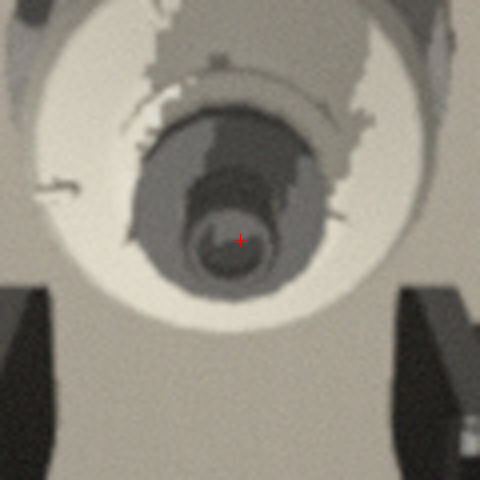

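Emit:
carry_out:
  targets: "-0.04 0.02 0.2 0 0 0 0; 0 0 0.25 0 0 0 0; 0 0 0.25 0 0 0 0; 0 0 0.25 0 0 0 0; 0 0 0.25 0 0 0 0; 0 0 0.2 0 0 0 0; 0 0 0.07 0 0 0 0; 0 0 0 0 0 0 0"

```text
time: 19.0
ee_pos: [0.5025, 0.144, 0.3008]
tcp_rot: [-180.0, -0.1, -180.0]
wrist_force: [-0.2, -0.4, -0.0]
opening: 0.0425
grasp_force: 0.0
```

Emit:
carry_out:
  targets: "0 0 0 0 0 0 -0.3; 0 0 0 0 0 0 -0.5; 0 0 0 0 0 0 -0.7; 0 0 0 0 0 0 -0.8; 0 0 0 0 0 0 -1; 0 0 0 0 0 0 -1; 0 0 0 0 0 0 -1; 0 0 0 0 0 0 -1"
  newtons: 35

```text
time: 19.67
ee_pos: [0.5028, 0.1446, 0.3026]
tcp_rot: [179.9, 0.1, -180.0]
wrist_force: [0.1, 5.3, 3.7]
opening: 0.0141
grasp_force: 34.3
```

Emit:
carry_out:
  targets: "0 0.01 0 0 0 0 -1; 0 0.01 -0.03 0 0 0 -1; 0 0 -0.1 0 0 0 -1; 0 0 -0.1 0 0 0 -1; 0 0 -0.1 0 0 0 -1; 0 0 -0.1 0 0 0 -1; 0 0 -0.1 0 0 0 -1; 0 0 0 0 0 0 -1"
  newtons: 45

```text
time: 20.33
ee_pos: [0.5029, 0.145, 0.3233]
tcp_rot: [-180.0, 0.0, -180.0]
wrist_force: [1.1, 2.2, 1.8]
opening: 0.0137
grasp_force: 44.7
```

Emit:
carry_out:
  targets: "0 0 -0.08 0 0 0 -1; 0 0 -0.08 0 0 0 -1; 0 0 -0.08 0 0 0 -1; 0 0 -0.06 0 0 0 -1; 0 0 -0.03 0 0 0 -1; 0 0 -0.03 0 0 0 -1; 0 0 0 0 0 0 -1; 0 0 0 0 0 0 -1"

```text
time: 21.0
ee_pos: [0.5029, 0.1449, 0.337]
tcp_rot: [-180.0, -0.0, -180.0]
wrist_force: [3.1, 2.7, -5.3]
opening: 0.0137
grasp_force: 44.3
```

Emit:
carry_out:
  targets: "0 0 -0.025 0 0 0 -1; 0 0 -0.025 0 0 0 -1; 0 0 0 0 0 0 -1; 0 0 0 0 0 0 -1; 0 0 0 0 0 0 -1; 0 0 0 0 0 0 -1; 0 0 0 0 0 0 -1; 0 0 0 0 0 0 -1"

```text
time: 21.67
ee_pos: [0.5031, 0.145, 0.3374]
tcp_rot: [-180.0, -0.1, -180.0]
wrist_force: [8.1, 4.3, -17.1]
opening: 0.0135
grasp_force: 44.3
```

Emit:
carry_out:
  targets: "0 0 0.01 0 0 0 -1; 0 0 0 0 0 0 -1; 0 0 0 0 0 0 -0.5; 0 0 0 0 0 0 -0.3; 0 0 0 0 0 0 0; 0 0 0 0 0 0 0; 0 0 0 0 0 0 0; 0 0 0 0 0 0 0"

```text
time: 22.33
ee_pos: [0.5026, 0.1449, 0.3394]
tcp_rot: [-180.0, 0.0, -180.0]
wrist_force: [-1.0, -1.0, 0.1]
opening: 0.0428
grasp_force: 0.0
```

Emit:
carry_out:
  targets: "0 0 -0.2 0 0 0 0; 0 0 -0.3 0 0 0 0; 0 0 -0.4 0 0 0 0; 0 0 -0.5 0 0 0 0; 0 0 -0.5 0 0 0 0; 0 0 -0.3 0 0 0 0; 0 0 0 0 0 0 0; 0 0 0 0 0 0 0"

```text
time: 23.0
ee_pos: [0.5028, 0.1449, 0.4281]
tcp_rot: [180.0, 0.1, -180.0]
wrist_force: [-0.2, 0.4, -0.4]
opening: 0.0425
grasp_force: 0.0
```

```bash
python3 - <<'E'
from h import *
from workcell import monitor,camera
o=monitor.get_obs();print(o["ee_pos"],o["wrist_force"],o["time"])
a=camera("scene")[130:290,200:400,::-1];t=camera("top")[:,:,::-1]
cv2.imwrite("pics/p5.png",np.vstack([cv2.resize(a,(440,352),interpolation=cv2.INTER_CUBIC),cv2.resize(t[150:270,220:415],(390,240))[:, :] if 0 else cv2.copyMakeBorder(cv2.resize(t[150:270,220:415],(390,240)),0,0,0,50,0)]))
c=get_calibration("scene");V=c["view"]
for z in(.143,.176):
    p=V[:3,:3]@[.5025,.145,z]+V[:3,3];print(z,p[0]/p[2]*c["fx"]+c["cx"],p[1]/p[2]*c["fy"]+c["cy"])
E
```

```text
[0.50277637 0.14493541 0.42814804] [-0.21251982  0.37722586 -0.44357092] 23.0
0.143 259.54123748817045 180.1123365325583
0.176 258.5389579752608 169.17051604781724
```

View pics/p5.png

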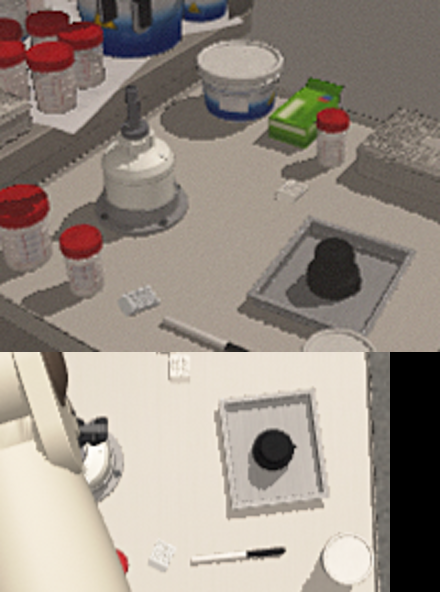

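The spout tip sits at scene row ~169.5, and a fully pulled-out spout should be at 169.2. The cap stands upright in the tray and the bystanders haven't moved.

```bash
python3 -c "
from workcell import bot
print(bot.job_done())"
```

```text
the job is handed in; nothing more can be done
None
```

I handed the job in at about 23 s: the cap was pressed, turned off and set upright on the tray floor, and the spout is pulled up to its stop; no verdict came back.

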